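# Scoop offcuts from the bench stop

## Task

Two small wooden offcuts lie at the foot of the bench stop. Push the flat scoop along the bench against the stop so that both slide up onto it, lift the scoop with both offcuts clear of the bench by about a hand's breadth, and set it down flat on the bench again, well back from the stop, with both still on it. Work with the scoop only: the fingers must not touch the offcuts.

Things in the scene. Friction and masses are not known exactly. Their poses are not given: they have to be found in the camera images.
- scoop: Loose flat dust pan, 116 wide, 0.27 kg. Origin: underside, below grip centre; +x to the lip, z up. Sharp straight lip edge at x 122, a ramp rising to 6 high at x 80, level floor back to a back board x 28-36, 34 high. Cheeks 22 high, 6 thick at y +-55, x 34-86. Dark grip bar along x: 24 wide in y, x -40 to 30, z 22-48, on a foot at x -40 to -30; pinch from above across y at x 0. All mm.
- stop: Fixed pale wooden bar 160 mm long (y), 30 thick (x), 45 high, two bolt heads on top. Origin: on the bench at the foot of the middle of its upright working face, the one towards the scoop; +x points into the bar, so the offcuts lie on the -x side; y runs along the face.
- long_offcut: Loose pale wooden block 65 mm long (y), 26 wide (x), 20 high, about 20 g; points its end at the stop's face, within 20 mm of it. Origin: centre of underside. The two offcuts lie side by side in either order, together under 85 mm across; other loose wood away from the stop is not part of the job.
- short_offcut: Loose pale wooden block 55 mm long (y), 22 wide (x), 18 high, about 15 g, lying beside the long offcut in the same way. Origin: centre of underside.
Mind the look-alikes: they are no part of the job. What is shaped like the short_offcut but black is not meant.

How it is judged:
By the outcome, as a careful person would: the job done as asked, in the order asked, and still so for the second after the job is handed in, with the robot touching nothing.
It also fails if it takes over 42 s, if anything falls off the work surface, if the arm or the gripper's body presses on something with over 40 N, if the wrist force passes 120 N, or if a joint passes its speed limit or range.

## Robot

A 7-joint arm with a two-finger parallel gripper is mounted at the origin on a cart in front of the work surface, level with it; the furniture and walls round the work are solid. World frame = base frame: x ahead of the robot, y to its left, z up, the work surface at z = 0. Lengths are in m, angles in rad, forces in N, time in s.
With the tool pointing down it reaches from about 0.4 to 0.75 m from the base axis. Payload 19.5 kg.
Tool frame: the origin (TCP) lies between the finger pads; the fingertips stand 22 mm ahead of it and the grasp point (between the pads) lies 3 mm ahead of it; z points along the fingers, y is the line along which they close (so a half turn about z gives the same grasp; the last joint's range is limited). The gripper opens to 85 mm and grips with 20 to 120 N. Pads are 22 mm wide; open, the fingers measure 114 mm over their backs; the gripper's body (76 mm by 85 mm) begins 54 mm behind the grasp point. The pads swing forward as they close: fully open they stand 13 mm farther back than shut.
Start: joints at [-1.26, 0.707, -0.028, 1.485, 0.022, 0.951, -0.075], TCP at [0.199, 0.54, 0.253] pointing down, gripper open.
Joint ranges: [-2.71, 2.71], [-0.32, 2.16], [-1.57, 1.52], [0, 2.45], [-1.46, 4.6], [0, 2.02], [-2.83, 2.83]. Speed limits (rad/s): [1.89, 1.89, 2.57, 2.57, 3.01, 3.01, 3.01].

## Interface

Orientations are given as [roll, pitch, yaw] about the fixed x, y, z axes, in that order (R = Rz(yaw) Ry(pitch) Rx(roll)).
In Python, from bench import arm gives the robot as it stands. The module is installed in compiled form; this text tells all that it offers.
- The arm moves only by the shell command python3 -m creep 'ROWS' [FORCE]. ROWS is JSON, one flat list of numbers, 5 for each row, row after row: the shift along the tool's x, y, z in m, then the turn about the tool's z in degrees, then the finger opening in m, from 0 to 0.0854. A call has 1 to 20 rows; each row is the pose to reach, as a shift and turn from the pose commanded when the call began, along the tool's axes at that moment; what a row does not reach only later rows make up. A row lasts 1/8 s, in which the tool goes at most 62.5 mm and 10.7 degrees, less where a joint would pass 70% of its speed; a pose out of reach is approached as far as the arm can. A call with a gripper value outside its range is refused whole. The fingers move at their own pace and stop on an object; FORCE is the grip in N (left out, the last holds). Time passes only in rows, so rows that repeat a pose let the fingers close. It gives the time, the measured TCP pose, the force, the opening and the grip force at its end, in the units of the state.
- arm.get_state(): the state, without advancing time (a new reading comes with each control period).
- arm.grab_frame(name): name is "side" or "top"; returns the picture (400x640x3 uint8, blue, green, red); there is no depth.
- arm.get_calibration(name): a dict with "fx", "fy", "cx", "cy" (pixels), "rvec" (rotation vector, rad) and "tvec" (3), from world to camera coordinates, as OpenCV has them. Camera axes: x right, y down, z forward; pixel columns grow to the right and rows downward; lengths in m; the calibration is good to about 2 mm. A picture is of the moment at which its call begins. get_calibration takes no time and is no camera call.
- arm.sign_off(): hands the job in; it is judged then, once.
The state is a dict: "clock": time; "qpos": joint angles; "joint_velocities": joint speeds; "effort": joint torques, N m; "ee_pos": TCP position; "ee_rot": TCP orientation; "ft_force": force on the tool from outside, world axes, zero at the start; "torque": the same for the moment, N m; "gripper_width": finger opening in m; "grip_force": force on a finger pad.
Only numpy, scipy, OpenCV 4.12 (cv2) and the standard library are available. Lean on these libraries where they do the work, as an engineer would, in place of code of your own. Each camera call takes 0.05 s, during which the arm holds its last target. There are 200 camera calls.

## Working session

There is one attempt and no reset: what is moved stays moved. The work goes in short steps, Python scripts to look and compute and a shell command to move; the robot and the scene stay as the last step left them, time stands still between calls to the robot, and variables do not carry over. Pictures are saved under pics/ and viewed, at most 10 in all, crops included, and the job is handed in when it is done.

```bash
mkdir -p pics
cat > h.py <<'E'
import numpy as np, cv2
from bench import arm
def cal(n):
    c=arm.get_calibration(n); K=np.array([[c['fx'],0,c['cx']],[0,c['fy'],c['cy']],[0,0,1.]])
    return K,cv2.Rodrigues(np.array(c['rvec'],float))[0],np.array(c['tvec'],float).reshape(3)
def ray(n,u,v):
    K,R,t=cal(n); return -R.T@t, R.T@np.linalg.inv(K)@np.array([u,v,1.])
def onz(n,u,v,z):
    o,d=ray(n,u,v); return o+d*(z-o[2])/d[2]
def px(n,P):
    K,R,t=cal(n); p=K@(R@np.array(P,float)+t); return p[:2]/p[2]
E
python3 - <<'E'
from h import *
for n in('side','top'):
    f=arm.grab_frame(n); cv2.imwrite(f'pics/{n}0.png',f); K,R,t=cal(n); print(n,K[0,0],-R.T@t, R[2])
print(arm.get_state())
E
```

```text
side 517.3117746761445 [0.54159213 0.51448661 0.57941499] [ 0.00380338 -0.81360456 -0.58140618]
top 437.4790100130846 [ 0.36774104 -0.27071988  0.88226771] [ 0.19223391  0.01645339 -0.9812112 ]
{'clock': 0.1, 'qpos': array([-1.25969025,  0.70699555, -0.02760653,  1.48496047,  0.02200904,
        0.95087821, -0.07552851]), 'joint_velocities': array([-0.00122829, -0.00177766, -0.00061879, -0.00138695, -0.00095199,
       -0.00040771,  0.00076423]), 'effort': array([ 1.48477196e-03, -8.84304643e+01,  1.23674311e+00, -2.36464781e+01,
        1.71804131e-02,  4.95619795e-03,  4.93583320e-05]), 'ee_pos': array([0.19861362, 0.53938373, 0.25289832]), 'ee_rot': array([-3.14065475e+00,  4.15500313e-05,  2.78875480e+00]), 'ft_force': array([ 0.17451803, -0.52455497, -0.11343336]), 'torque': array([0.02673286, 0.02345807, 0.03850824]), 'grip_force': 0.0, 'gripper_width': 0.08565613133355833}
```

View pics/top0.png

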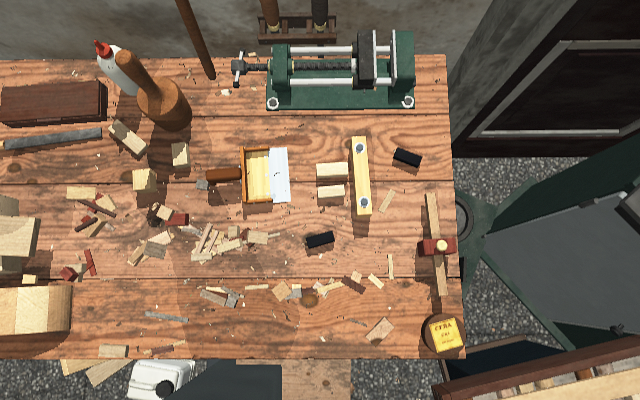

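View pics/side0.png

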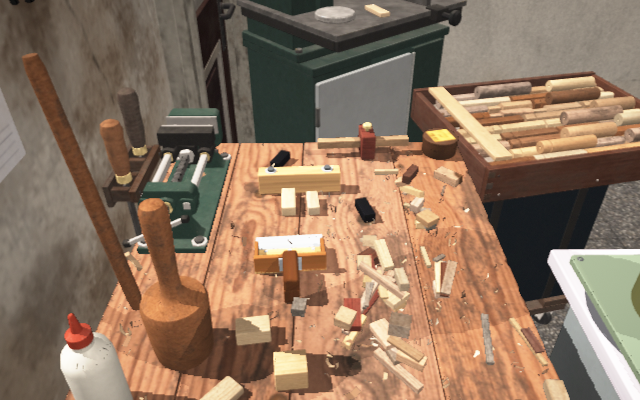

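The top view shows the scoop (grip about (223,174), lip about (288,175)), the stop (361,175), the two pale offcuts (332,169) and (331,191), black decoys (407,158) and (320,239), and other loose pale blocks at (180,155), (144,180) and (255,238). The side view agrees: stop (300,178), offcuts (289,202) and (313,203), scoop lip (290,240), grip (291,275). The candidate offcuts are the two pale blocks at the stop face. I'll check them in a crop.

Run:
```python
from h import *
f=cv2.imread('pics/top0.png'); g=cv2.imread('pics/side0.png')
a=cv2.resize(f[125:225,190:390],None,fx=4,fy=4,interpolation=cv2.INTER_CUBIC); cv2.imwrite('pics/c1.png',a)
b=cv2.resize(g[150:310,230:390],None,fx=3.7,fy=3.7,interpolation=cv2.INTER_CUBIC); cv2.imwrite('pics/c2.png',b)
for p in [(223,174),(288,175),(361,175),(0,0),(639,0),(450,60)]: print(p,onz('top',*p,0).round(3))
```

```text
(223, 174) [ 0.599 -0.059  0.   ]
(288, 175) [ 0.596 -0.195  0.   ]
(361, 175) [ 0.595 -0.346  0.   ]
(0, 0) [1.015 0.47  0.   ]
(639, 0) [ 0.992 -0.973  0.   ]
(450, 60) [ 0.852 -0.546 -0.   ]
```

View pics/c1.png

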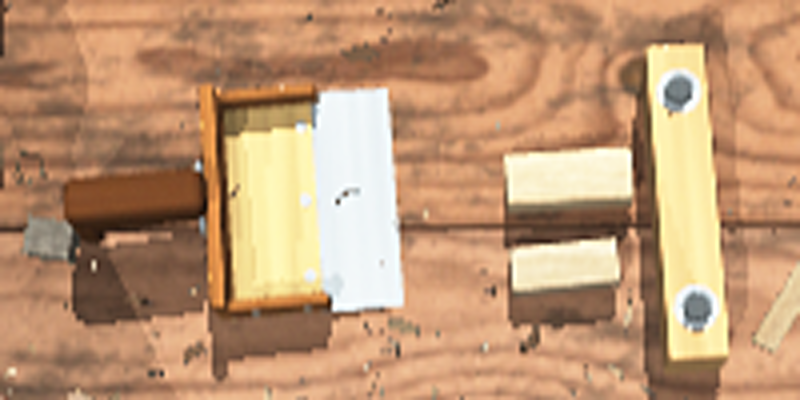

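View pics/c2.png

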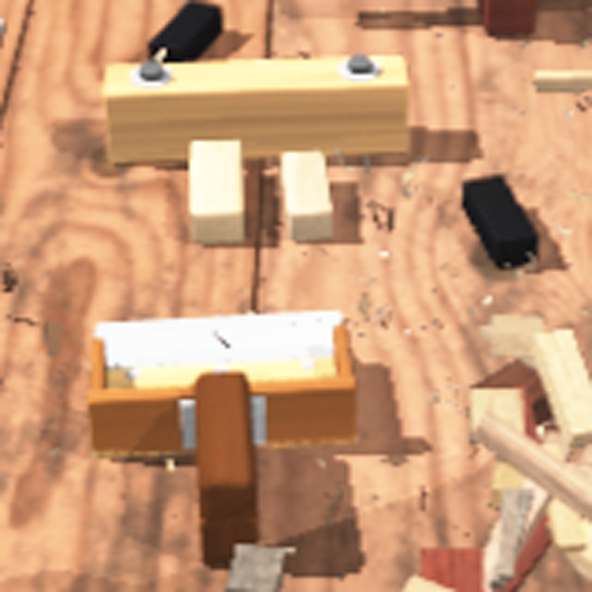

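The crops confirm two pale blocks pointing at the stop: the longer one at crop (568,178), px about (332,169), and the shorter at crop (565,265), px about (331,191). The black ones are decoys. The scoop is turned a few degrees to the stop. Next I'll measure it all in numbers.

```bash
cat > m.py <<'E'
from h import *
def crop(c,z): return onz('top',(c[0]+.5)/4-.5+190,(c[1]+.5)/4-.5+125,z)[:2]
D={'lip':([(388,88),(403,305)],0),'stop face top':([(647,45),(670,360)],.045),'stop back top':([(703,45),(727,357)],.045),
'backboard rear top':([(203,88),(215,307)],.034),'cheek far':([(218,90),(315,84)],.022)}
for k,(ps,z) in D.items():
    a,b=[crop(p,z) for p in ps]; d=b-a; print(k,a.round(4),b.round(4),'len',np.hypot(*d).round(4),'dir deg',np.degrees(np.arctan2(d[1],d[0])).round(1))
f=cv2.imread('pics/top0.png'); hsv=cv2.cvtColor(f,cv2.COLOR_BGR2HSV)
a=cv2.resize(hsv[125:225,190:390],None,fx=4,fy=4,interpolation=cv2.INTER_CUBIC)
def rect(m,z,name,win):
    w=np.zeros_like(m); x0,y0,x1,y1=win; w[y0:y1,x0:x1]=m[y0:y1,x0:x1]
    c=max(cv2.findContours(w,0,2)[0],key=cv2.contourArea)
    P=np.array([crop(p[0],z) for p in c],np.float32)
    r=cv2.minAreaRect(P*1000); print(name,np.round(r[0],1),np.round(r[1],1),round(r[2],1))
pale=((a[...,2]>205)&(a[...,1]<110)).astype(np.uint8)*255
rect(pale,.02,'long',(480,120,642,225)); rect(pale,.018,'short',(480,225,642,320))
bar=((a[...,0]<14)&(a[...,1]>140)&(a[...,2]<140)&(a[...,2]>60)).astype(np.uint8)*255
rect(bar,.048,'bar',(50,160,203,235))
cv2.imwrite('pics/mask.png',np.maximum(pale,bar//2))
for n,p in {'lip':(0.6,-.2,0)}.items(): pass
E
python3 m.py
```

```text
lip [ 0.6578 -0.1912] [ 0.5411 -0.2001] len 0.117 dir deg -175.6
stop face top [ 0.6643 -0.3252] [ 0.5042 -0.3333] len 0.1603 dir deg -177.1
stop back top [ 0.664  -0.3532] [ 0.5055 -0.3609] len 0.1587 dir deg -177.2
backboard rear top [ 0.6474 -0.1002] [ 0.534  -0.1096] len 0.1138 dir deg -175.3
cheek far [ 0.6503 -0.1056] [ 0.653  -0.1556] len 0.0501 dir deg -86.8
long [ 604.2 -285.1] [27.  65.3] 3.1
short [ 557.9 -275.6] [24.1 70.4] 2.7
bar [587.6 -69.9] [24.1 69.1] 5.9
```

View pics/mask.png

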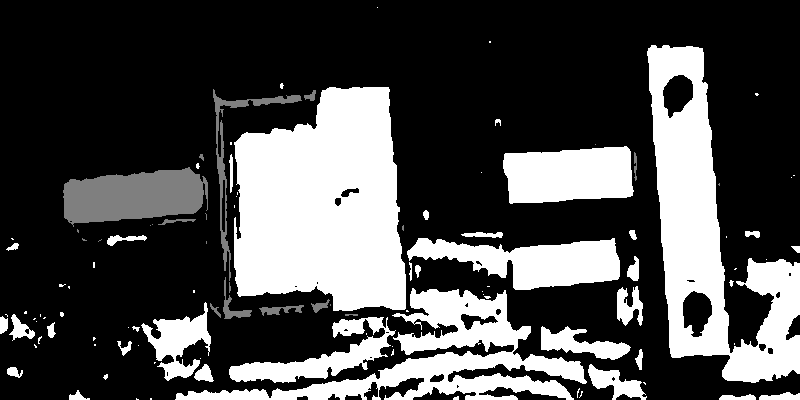

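The mask shows clean rectangles for the grip, the long offcut and the stop. The short one merges with glints, so I take its corners from the crop by hand: (512,247), (616,239), (619,280), (513,290).

```bash
cat >> h.py <<'E'
def to(x,y,z,yaw):
    from scipy.spatial.transform import Rotation as Ro
    s=arm.get_state(); R=Ro.from_euler('xyz',s['ee_rot']).as_matrix()
    d=R.T@(np.array([x,y,z])-s['ee_pos']); t=np.degrees(s['ee_rot'][2])-yaw
    print('pos',s['ee_pos'].round(4),'yaw',np.degrees(s['ee_rot'][2]).round(2),'t',round(s['clock'],2),'F',s['ft_force'].round(1),'w',round(s['gripper_width'],4),round(s['grip_force'],1))
    print('shift',d.round(4),'turn',round((t+180)%360-180,2))
E
python3 - <<'E'
from h import *
def crop(c,z): return onz('top',(c[0]+.5)/4-.5+190,(c[1]+.5)/4-.5+125,z)[:2]
P=np.array([crop(c,.018) for c in[(512,247),(616,239),(619,280),(513,290)]]);print(P.round(4),P.mean(0),np.hypot(*(P[0]-P[1])),np.hypot(*(P[2]-P[1])))
# side-view check of heights/positions: bar top front/back, lip ends (c2 crop: scale 3.7, off 230,150)
s=lambda c,z: onz('side',(c[0]+.5)/3.7-.5+230,(c[1]+.5)/3.7-.5+150,z)[:2].round(4)
print('lip',s((97,323),0),s((341,313),0)); print('bar',s((222,375),.048),s((231,522),.048)); print('stop foot',s((112,162),0),s((405,152),0))
to(.588,-.0745,.15,95.1)
E
```

```text
[[ 0.5671 -0.2566]
 [ 0.5709 -0.3093]
 [ 0.5496 -0.3105]
 [ 0.5449 -0.2571]] [ 0.55813227 -0.28338445] 0.0528380645830053 0.021265984607437678
lip [ 0.6568 -0.1929] [ 0.5404 -0.2001]
bar [ 0.5909 -0.0996] [ 0.5833 -0.0133]
stop foot [ 0.6626 -0.3284] [ 0.5057 -0.3373]
pos [0.1986 0.5394 0.2529] yaw 159.78 t 0.1 F [ 0.2 -0.5 -0.1] w 0.0857 0.0
shift [-0.5775 -0.4414  0.1033] turn 64.68
```

```bash
python3 -m creep '[-0.05,-0.038,0,5,0.0854, -0.1,-0.076,0,10,0.0854, -0.15,-0.115,0.01,16,0.0854, -0.2,-0.153,0.02,22,0.0854, -0.25,-0.191,0.03,28,0.0854, -0.3,-0.229,0.04,34,0.0854, -0.35,-0.267,0.05,40,0.0854, -0.4,-0.306,0.06,46,0.0854, -0.45,-0.344,0.07,52,0.0854, -0.5,-0.382,0.08,58,0.0854, -0.55,-0.42,0.09,62,0.0854, -0.5775,-0.4414,0.1033,64.7,0.0854, -0.5775,-0.4414,0.1033,64.7,0.0854, -0.5775,-0.4414,0.1033,64.7,0.0854, -0.5775,-0.4414,0.1033,64.7,0.0854, -0.5775,-0.4414,0.1033,64.7,0.0854]' 100
python3 - <<'E'
from h import *
to(.588,-.0745,.038,95.1)
cv2.imwrite('pics/t1.png',arm.grab_frame('side')[150:350,200:400].repeat(3,0).repeat(3,1))
E
```

```text
clock: 2.1
ee_pos: [0.5881, -0.0735, 0.1504]
ee_rot: [3.141, -0.0, 1.661]
ft_force: [-0.0, -0.1, 0.6]
gripper_width: 0.0854
grip_force: 0.0
pos [ 0.5881 -0.0735  0.1504] yaw 95.15 t 2.1 F [-0.  -0.1  0.6] w 0.0854 0.0
shift [-0.001  -0.0002  0.1124] turn 0.05
```

View pics/t1.png

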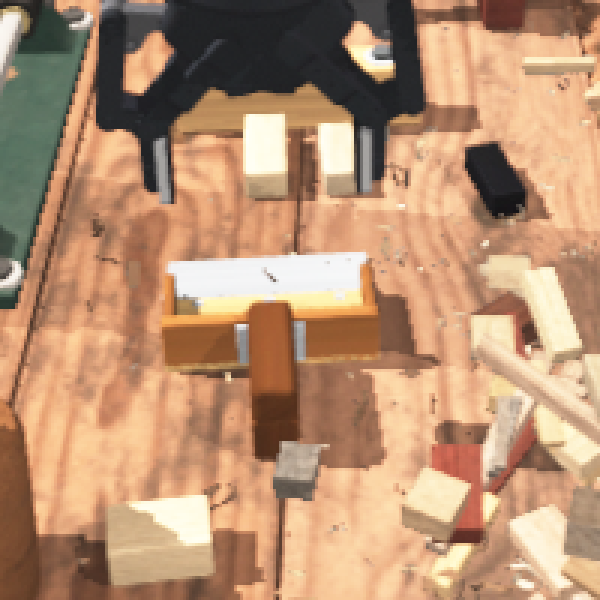

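The view shows the gripper hovering with its fingers at (160,180) and (367,170), straddling the scoop grip at (272,370). The grey chip at (298,470) is clear of the fingers. Descending and closing.

```bash
python3 -m creep '[-0.001,0,0.03,0,0.0854, -0.001,0,0.06,0,0.0854, -0.001,0,0.085,0,0.0854, -0.001,0,0.1,0,0.0854, -0.001,0,0.112,0,0.0854, -0.001,0,0.112,0,0.06, -0.001,0,0.112,0,0.04, -0.001,0,0.112,0,0.03, -0.001,0,0.112,0,0.02, -0.001,0,0.112,0,0.01, -0.001,0,0.112,0,0.01, -0.001,0,0.112,0,0.01, -0.001,0,0.112,0,0.01, -0.001,0,0.112,0,0.01]' 100
python3 - <<'E'
from h import *
to(.5755,-.095,.038,92.9)
E
```

```text
clock: 3.9
ee_pos: [0.5884, -0.0752, 0.0388]
ee_rot: [3.141, 0.0, 1.66]
ft_force: [-1.7, 0.8, 10.0]
gripper_width: 0.0225
grip_force: 99.0
pos [ 0.5884 -0.0752  0.0388] yaw 95.09 t 3.9 F [-1.7  0.8 10. ] w 0.0225 99.0
shift [-0.0186 -0.0146  0.0008] turn 2.19
```

```bash
python3 -m creep '[-0.004,-0.0035,0,0.5,0.01, -0.008,-0.007,0,1,0.01, -0.012,-0.0105,0,1.5,0.01, -0.016,-0.014,0,2,0.01, -0.019,-0.0175,0,2.2,0.01, -0.019,-0.0175,0,2.2,0.01]'
python3 - <<'E'
from h import *
to(.582-.0506*.076,-.209,.038,92.9)
f=arm.grab_frame('top'); cv2.imwrite('pics/t2.png',cv2.resize(f[110:230,200:400],None,fx=4,fy=4,interpolation=2))
E
```

```text
clock: 4.65
ee_pos: [0.573, -0.0958, 0.0388]
ee_rot: [3.14, 0.0, 1.621]
ft_force: [0.4, 0.3, 7.6]
gripper_width: 0.0225
grip_force: 98.8
pos [ 0.573  -0.0958  0.0388] yaw 92.87 t 4.65 F [0.4 0.3 7.6] w 0.0225 98.8
shift [-0.1133 -0.0005  0.0009] turn -0.03
```

View pics/t2.png

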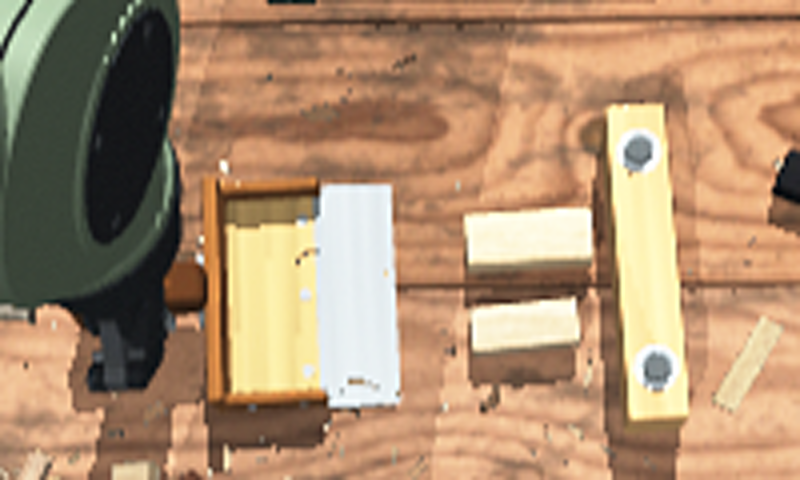

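The picture shows the lip running from (392,185) to (399,405), the offcuts at (528,240) and (525,327), and the stop face top from (607,105) to (630,420). I'll check parallelism and centring numerically.

Run:
```python
from h import *
c=lambda p,z: onz('top',(p[0]+.5)/4-.5+200,(p[1]+.5)/4-.5+110,z)[:2]
for n,a,b,z in[('lip',(392,184),(399,406),0),('stop',(607,105),(630,420),.045),('bb',(206,180),(213,402),.034),('long outer',(465,215),(590,208),.02),('short outer low',(473,352),(579,342),.018)]:
    A,B=c(a,z),c(b,z);d=B-A;print(n,A.round(4),B.round(4),((A+B)/2).round(4),np.degrees(np.arctan2(d[1],d[0])).round(1),np.hypot(*d).round(4))
```

```text
lip [ 0.6378 -0.2146] [ 0.5196 -0.2188] [ 0.5787 -0.2167] -178.0 0.1183
stop [ 0.6643 -0.3252] [ 0.5042 -0.3333] [ 0.5843 -0.3292] -177.1 0.1603
bb [ 0.6303 -0.1225] [ 0.5163 -0.1289] [ 0.5733 -0.1257] -176.8 0.1142
long outer [ 0.6149 -0.2533] [ 0.618  -0.3171] [ 0.6165 -0.2852] -87.2 0.0639
short outer low [ 0.5438 -0.257 ] [ 0.5486 -0.3105] [ 0.5462 -0.2838] -84.9 0.0537
```

Centred within 1 mm and parallel within about 0.5°. Pushing.

```bash
python3 -m creep '[-0.006,0,0,0,0.01, -0.012,0,0,0,0.01, -0.018,0,0,0,0.01, -0.024,0,0,0,0.01, -0.03,0,0,0,0.01, -0.036,0,0,0,0.01, -0.042,0,0,0,0.01, -0.048,0,0,0,0.01, -0.054,0,0,0,0.01, -0.06,0,0,0,0.01, -0.065,0,0,0,0.01, -0.07,0,0,0,0.01, -0.075,0,0,0,0.01, -0.08,0,0,0,0.01, -0.085,0,0,0,0.01, -0.09,0,0,0,0.01, -0.095,0,0,0,0.01, -0.1,0,0,0,0.01, -0.104,0,0,0,0.01, -0.104,0,0,0,0.01]'
python3 - <<'E'
from h import *
to(.582-.0506*.076,-.209,.038,92.9)
f=arm.grab_frame('top'); a=cv2.resize(f[130:220,250:390],None,fx=4,fy=4,interpolation=2)
g=arm.grab_frame('side'); b=cv2.resize(g[140:260,230:370],(560,480)[:2],interpolation=2)[:240*2]
o=np.zeros((600,800,3),np.uint8); a=cv2.resize(a,(400,257)); b=cv2.resize(b,(400,343)); o[:257,:400]=a
o[:600,400:]=cv2.resize(g[140:260,230:310+0],(400,600),interpolation=2) if 0 else 0
o[257:,:400]=b; cv2.imwrite('pics/t3.png',np.hstack([cv2.resize(f[130:220,290:390],(400,360),interpolation=2),cv2.resize(g[140:248,230:350],(400,360),interpolation=2)]))
E
```

```text
clock: 7.2
ee_pos: [0.5783, -0.199, 0.0388]
ee_rot: [3.14, -0.001, 1.622]
ft_force: [0.3, 4.5, 9.7]
gripper_width: 0.0225
grip_force: 99.1
pos [ 0.5783 -0.199   0.0388] yaw 92.91 t 7.2 F [0.3 4.5 9.7] w 0.0225 99.1
shift [-0.01   -0.0006  0.0008] turn 0.01
```

View pics/t3.png

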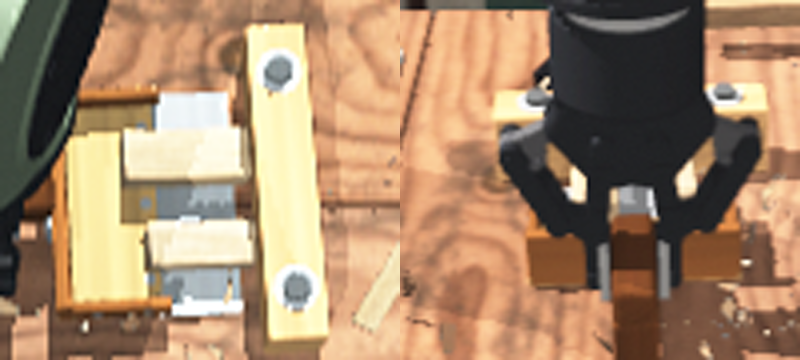

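Both offcuts, at (185,153) and (200,243), are riding up the ramp, with about 10 mm still to go to the stop. Continuing until contact.

```bash
python3 -m creep '[-0.002,0,0,0,0.01, -0.004,0,0,0,0.01, -0.006,0,0,0,0.01, -0.007,0,0,0,0.01, -0.008,0,0,0,0.01, -0.009,0,0,0,0.01, -0.01,0,0,0,0.01, -0.01,0,0,0,0.01]'
python3 -m creep '[-0.001,0,0,0,0.01, -0.002,0,0,0,0.01, -0.002,0,0,0,0.01]'
```

```text
clock: 8.3
ee_pos: [0.5788, -0.2079, 0.0388]
ee_rot: [3.14, -0.002, 1.622]
ft_force: [-0.8, 9.8, 10.5]
gripper_width: 0.0224
grip_force: 99.4
clock: 8.68
ee_pos: [0.5789, -0.2083, 0.0388]
ee_rot: [3.141, -0.004, 1.623]
ft_force: [-1.9, 19.9, 14.5]
gripper_width: 0.0229
grip_force: 100.0
```

Contact with the stop shows (force rising, motion halted). Now backing off gently.

```bash
python3 -m creep '[0.001,0,0,0,0.01, 0.002,0,0,0,0.01, 0.003,0,0,0,0.01, 0.005,0,0,0,0.01, 0.007,0,0,0,0.01, 0.009,0,0,0,0.01, 0.011,0,0,0,0.01, 0.013,0,0,0,0.01, 0.014,0,0,0,0.01, 0.014,0,0,0,0.01]' 120
python3 - <<'E'
from h import *
to(.58,-.1,.138,92.9)
f=arm.grab_frame('top'); g=arm.grab_frame('side')
cv2.imwrite('pics/t4.png',np.hstack([cv2.resize(f[130:220,290:390],(400,360),interpolation=2),cv2.resize(g[140:248,230:350],(400,360),interpolation=2)]))
E
```

```text
clock: 9.93
ee_pos: [0.578, -0.1986, 0.0389]
ee_rot: [3.14, 0.002, 1.621]
ft_force: [1.1, -4.8, 6.7]
gripper_width: 0.0226
grip_force: 117.8
pos [ 0.578  -0.1986  0.0389] yaw 92.86 t 9.93 F [ 1.1 -4.8  6.7] w 0.0226 117.8
shift [ 0.0982  0.007  -0.0993] turn -0.04
```

View pics/t4.png

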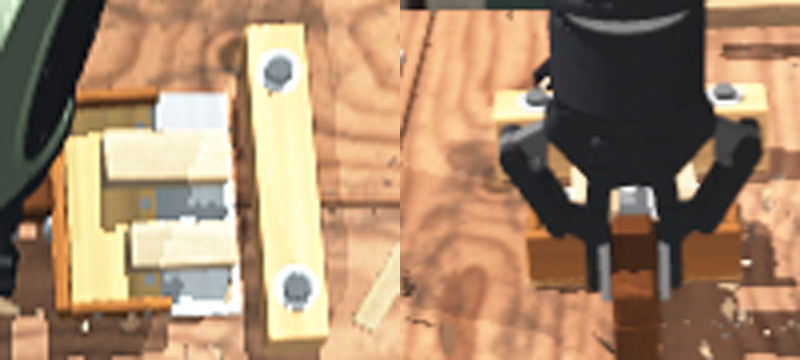

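Both offcuts, at (165,157) and (180,245), came back with the scoop and the stop is free. Lifting.

```bash
python3 -m creep '[0,0,-0.001,0,0.01, 0,0,-0.003,0,0.01, 0,0,-0.006,0,0.01, 0,0,-0.01,0,0.01, 0,0,-0.015,0,0.01, 0,0,-0.021,0,0.01, 0,0,-0.028,0,0.01, 0,0,-0.035,0,0.01, 0,0,-0.042,0,0.01, 0,0,-0.049,0,0.01, 0,0,-0.056,0,0.01, 0,0,-0.063,0,0.01, 0,0,-0.07,0,0.01, 0,0,-0.077,0,0.01, 0,0,-0.084,0,0.01, 0,0,-0.09,0,0.01, 0,0,-0.095,0,0.01, 0,0,-0.098,0,0.01, 0,0,-0.1,0,0.01, 0,0,-0.1,0,0.01]'
python3 - <<'E'
from h import *
to(.5735,-.109,.138,92.9)
f=arm.grab_frame('top'); g=arm.grab_frame('side')
cv2.imwrite('pics/t5.png',np.hstack([cv2.resize(f[110:220,270:390],(400,367),interpolation=2),cv2.resize(g[100:210,230:350],(400,367),interpolation=2)]))
E
```

```text
clock: 12.52
ee_pos: [0.5775, -0.1976, 0.1381]
ee_rot: [-3.142, 0.0, 1.621]
ft_force: [-0.5, 0.0, -2.8]
gripper_width: 0.0223
grip_force: 118.4
pos [ 0.5775 -0.1976  0.1381] yaw 92.88 t 12.53 F [-0.5  0.  -2.8] w 0.0223 118.4
shift [0.0886 0.0004 0.    ] turn -0.02
```

```bash
python3 -m creep '[0.001,0,0,0,0.01, 0.003,0,0,0,0.01, 0.006,0,0,0,0.01, 0.01,0,0,0,0.01, 0.015,0,0,0,0.01, 0.021,0,0,0,0.01, 0.028,0,0,0,0.01, 0.035,0,0,0,0.01, 0.042,0,0,0,0.01, 0.049,0,0,0,0.01, 0.056,0,0,0,0.01, 0.063,0,0,0,0.01, 0.069,0,0,0,0.01, 0.075,0,0,0,0.01, 0.08,0,0,0,0.01, 0.084,0,0,0,0.01, 0.087,0,0,0,0.01, 0.089,0,0,0,0.01, 0.09,0,0,0,0.01, 0.09,0,0,0,0.01]'
python3 -m creep '[0,0,0.002,0,0.01, 0,0,0.006,0,0.01, 0,0,0.012,0,0.01, 0,0,0.019,0,0.01, 0,0,0.026,0,0.01, 0,0,0.033,0,0.01, 0,0,0.04,0,0.01, 0,0,0.047,0,0.01, 0,0,0.054,0,0.01, 0,0,0.061,0,0.01, 0,0,0.068,0,0.01, 0,0,0.074,0,0.01, 0,0,0.079,0,0.01, 0,0,0.083,0,0.01, 0,0,0.087,0,0.01, 0,0,0.09,0,0.01, 0,0,0.093,0,0.01, 0,0,0.095,0,0.01, 0,0,0.097,0,0.01, 0,0,0.097,0,0.01]'
```

```text
clock: 15.12
ee_pos: [0.573, -0.1077, 0.138]
ee_rot: [-3.142, 0.0, 1.621]
ft_force: [0.6, -0.4, -3.3]
gripper_width: 0.022
grip_force: 118.4
clock: 17.62
ee_pos: [0.573, -0.1077, 0.0409]
ee_rot: [-3.141, 0.0, 1.621]
ft_force: [0.9, 0.8, -3.3]
gripper_width: 0.0225
grip_force: 118.4
```

```bash
python3 -m creep '[0,0,0.0005,0,0.01, 0,0,0.001,0,0.01, 0,0,0.0015,0,0.01, 0,0,0.002,0,0.01, 0,0,0.0025,0,0.01, 0,0,0.0025,0,0.01]'
python3 - <<'E'
from h import *
f=arm.grab_frame('top'); g=arm.grab_frame('side')
cv2.imwrite('pics/t6.png',np.hstack([cv2.resize(f[120:220,230:380],(480,320),interpolation=2),cv2.resize(g[150:310,240:360],(240,320),interpolation=2)]))
E
```

```text
clock: 18.38
ee_pos: [0.573, -0.1077, 0.0389]
ee_rot: [3.141, 0.0, 1.621]
ft_force: [-2.6, 2.1, 6.0]
gripper_width: 0.0226
grip_force: 119.9
```

On the bench. Opening and rising.

```bash
python3 -m creep '[0,0,0,0,0.026, 0,0,0,0,0.032, 0,0,0,0,0.045, 0,0,0,0,0.06, 0,0,0,0,0.06, 0,0,0,0,0.06, 0,0,-0.005,0,0.06, 0,0,-0.015,0,0.06, 0,0,-0.03,0,0.06, 0,0,-0.05,0,0.06, 0,0,-0.08,0,0.06, 0,0,-0.11,0,0.06, 0.03,0,-0.14,0,0.06, 0.07,0,-0.17,0,0.06, 0.12,0,-0.17,0,0.06, 0.17,0,-0.17,0,0.06, 0.17,0,-0.17,0,0.06, 0.17,0,-0.17,0,0.06]'
python3 - <<'E'
from h import *
f=arm.grab_frame('top'); g=arm.grab_frame('side')
cv2.imwrite('pics/t7.png',np.hstack([cv2.resize(f[125:225,190:390],(500,250),interpolation=2),cv2.resize(g[150:290,210:378],(300,250),interpolation=2)]))
E
```

```text
clock: 20.72
ee_pos: [0.5645, 0.0615, 0.2092]
ee_rot: [3.141, 0.001, 1.621]
ft_force: [-0.2, -0.6, 0.3]
gripper_width: 0.0599
grip_force: 0.0
```

View pics/t7.png

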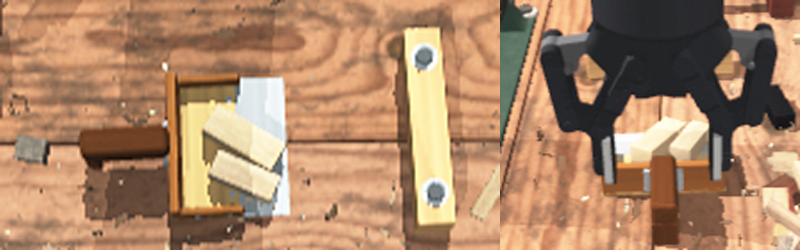

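Scoop flat on the bench, well back, and released. Both offcuts lie on it, at (243,138) and (244,175), having turned somewhat. I'll check how near the lip they reach.

Run:
```python
from h import *
c=lambda p,z: onz('top',(p[0]+.5)/2.5-.5+190,(p[1]+.5)/2.5-.5+125,z)[:2]
A,B=c((285,78),0),c((289,216),0); print('lip',A.round(4),B.round(4),'len',np.hypot(*(A-B)))
u=(B-A)/np.hypot(*(B-A)); n=np.array([-u[1],u[0]]); n*=np.sign(-n[1])
f=arm.grab_frame('top')[125:225,190:390]; h=cv2.resize(cv2.cvtColor(f,cv2.COLOR_BGR2HSV),(500,250),interpolation=2)
m=((h[...,2]>190)&(h[...,1]>25)&(h[...,1]<85)).astype(np.uint8)*255
for k in sorted(cv2.findContours(m[90:215,195:300],0,2)[0],key=cv2.contourArea)[-4:]:
    k=k+[195,90]; r=cv2.minAreaRect(k); q=cv2.boxPoints(r)
    print(np.round(r[0]),np.round(r[1]),round(r[2]),'dist ahead of lip mm',[round(1e3*float((c(p,.024)-A)@n),1) for p in q],[round(1e3*float((c(p,.024)-A)@u),1) for p in q])
s=arm.get_state(); print(s['clock'],s['ft_force'].round(1))
```

```text
lip [ 0.6371 -0.2273] [ 0.5195 -0.2309] len 0.11759924000626228
[229. 103.] [4. 3.] 27 dist ahead of lip mm [-47.3, -46.1, -43.6, -44.7] [26.8, 24.5, 25.9, 28.3]
[285. 114.] [ 2. 48.] 0 dist ahead of lip mm [-1.3, -0.1, 1.5, 0.4] [57.7, 17.5, 17.6, 57.8]
[288. 181.] [66.  2.] 87 dist ahead of lip mm [-0.9, 0.9, 2.5, 0.7] [66.1, 66.1, 120.1, 120.2]
[244. 148.] [93. 74.] 24 dist ahead of lip mm [-80.5, -55.2, 12.9, -12.9] [75.4, 20.2, 54.8, 109.2]
20.875 [-0.4 -0.4  0.6]
```

Both offcuts have their centres well inside the scoop, about 35 mm behind the lip, with the nearest corner roughly level with the lip edge. Disturbing them again would risk more than it gains, so I'm handing in.

```bash
python3 -c "
from bench import arm
print(arm.sign_off())"
```

```text
the job is handed in; nothing more can be done
None
```

I handed the job in at about 21 s: both offcuts were scooped against the stop, lifted about 10 cm and set down flat with the lip about 10 cm back from the stop; both are still on the scoop, though they turned on it and the long one's front corner sits right at the lip edge.

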